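# Set the printer air cleaner to its third click and start it

### The job

Get the air cleaner going for the next print: with a fingertip, push its airflow lever to the third click from the closed end (the closed stop itself is not counted) without running past it, then press the start button fully down and let it spring back up. Only push: do not pinch or force the lever, and leave the bracket, pliers, spool and glue pot where they are.

Things in the scene. Friction and masses are not known exactly. Their poses are not given: they have to be found in the camera images.
- air_cleaner: Grey bench air cleaner, 220 (its x) by 340 (y) by 120 mm high, fixed. Origin: centre of its underside, on the desk. x points away from its louvred front cover, y along the lever's travel towards more air. On its flat top: lever slot along y at x = -60 mm, six low ribs beside it, one per stop, longer towards open; barred inlet (x -8..86, y -85..-15), covered by the lever's plate when closed; start button.
- damper (a joint): Airflow lever, a slide along the air cleaner's +y, in m: 0 = closed stop, 0.070 = open stop. Spring-ball clicks at 0.014, 0.028, 0.042 (the third), 0.056, 0.070, humps midway between. Pushed over a hump (about 5 N) it snaps forward into the next click by itself and stays. Found at the closed stop or the first click.
- lever_top (a point): Centre of the top of the lever's black finger piece, 36 mm above the air cleaner's top (156 mm above the desk). The piece is a block 34 mm (x) by 16 mm (y, the travel) by 30 mm tall on a thin stem, its underside 6 mm above the top. It moves with the lever: x = -60, y = -60 mm in the air cleaner's frame at the closed stop, y = -18 mm at the third click.
- start (a joint): Travel of the start button, in m: 0 = up, 0.006 = fully down (about 5 N); it springs back.
- start_top (a point): Centre of the top of the start button, a plain grey round cap 26 mm across in a black housing, on the air cleaner's top at x = -55, y = 115 mm in its frame; the cap's top stands 22 mm above the air cleaner's top when up.
- bracket: Small blue printed L-bracket, 50 x 28 x 40 mm, 30 g, lying loose on the air cleaner's top behind the start button. Origin: centre of its underside. To be left alone.
- pliers: Pliers lying flat on the desk beside the button end of the air cleaner, about 190 mm long, 15 mm high. Origin at the pivot, on the desk; jaws along +x. To be left alone.
- spool: Filament spool (black flanges, blue filament) lying flat on the desk beside the other end of the air cleaner, 200 mm across, 62 mm high. Origin: centre of its underside. To be left alone.
- glue_pot: Small jar of bed glue standing on the desk beside the button end of the air cleaner, 42 mm across, 95 mm tall. Origin: centre of its underside. To be left alone.

How it is judged:
On the way, in this order (a step that is already met when the one before it is completed fails the run):
1. the lever sits in the third click, within 3 mm (value of joint damper between 0.039 and 0.045 m), for 0.3 s.
2. then the start button is pressed down, at least 5 mm of its 6 mm (all of step 1 and value of joint start above 0.005 m), for 0.05 s.
At the end, for the whole second after the job is handed in: the lever rests in the third click (within 3 mm), the start button has been pressed after that and is up again (within 1.5 mm), and the bracket, pliers, spool and glue pot are within 20 mm of where they were (all of step 1 and velocity of joint damper below 0.01 m/s and value of joint start below 0.0015 m and distance of each of bracket, pliers, spool, glue_pot from where it was at the start of the episode below 0.02 m); the robot touches nothing.
It fails at once if the lever was run past the third click, over the next hump (value of joint damper above 0.0504 m).
It fails at once if the lever was pinched or forced: more than 30 N on it (contact force between any of the fingers, the arm and damper above 30 N).
It fails at once if a thing that should be left alone was shifted or lifted by more than 20 mm (distance of any of bracket, pliers, spool, glue_pot from where it was at the start of the episode above 0.02 m).
It also fails if it takes over 51 s, if anything falls off the work surface, if the arm or the gripper's body presses on something with over 40 N, if the wrist force passes 120 N, or if a joint passes its speed limit or range.

### The arm

A 6-joint arm with a two-finger parallel gripper is mounted at the origin on the work surface. World frame = base frame: x ahead of the robot, y to its left, z up, the work surface at z = 0. Lengths are in m, angles in rad, forces in N, time in s.
With the tool pointing down it reaches from about 0.15 to 0.775 m from the base axis. Payload 6.1 kg.
Tool frame: the origin (TCP) lies between the finger pads; the fingertips stand 17 mm ahead of it and the grasp point (between the pads) lies 2 mm behind it; z points along the fingers, y is the line along which they close (so a half turn about z gives the same grasp; the last joint's range is limited). The gripper opens to 85 mm and grips with 20 to 120 N. Pads are 22 mm wide; open, the fingers measure 114 mm over their backs; the gripper's body (76 mm by 85 mm) begins 54 mm behind the grasp point. The pads swing forward as they close: fully open they stand 13 mm farther back than shut.
Start: joints at [-1.144, 0.126, -0.04, 1.405, 0, 1.571], TCP at [0.217, -0.478, 0.248] pointing down, gripper open.
Joint ranges: [-2.72, 2.72], [-0.95, 1.95], [-1.27, 1.35], [-1.78, 2.02], [-1.46, 1.47], [-3.14, 3.14]. Speed limits (rad/s): [2.39, 2.39, 3.01, 3.14, 3.14, 3.14].

### API

Orientations are given as a rotation vector (axis times angle).
In Python, from bench import readout, vision, ticket, nets gives the robot as it stands.
- The arm moves only by the tool play_rows, never from a script. Its arguments are lists of equal length, an entry for each row: "slide": the shift along the tool's x, y, z in mm, a list of three; "delta_rot": the turn, a rotation vector about the tool's x, y, z in rad, a list of three; "gripper": the opening, from 0 (shut) to 1 (fully open). In form: {"slide": [[tx, ty, tz], ...], "delta_rot": [[rx, ry, rz], ...], "gripper": [gripper, ...]}. A call has 1 to 20 rows; each row shifts and turns the commanded pose from where the row before left it, along the tool's axes as they then stand; what a row does not reach is not made up. A row lasts 1/8 s, in which the tool goes at most 62.5 mm and 10.7 degrees, less where a joint would pass 70% of its speed; a pose out of reach is approached as far as the arm can. A call with a gripper value outside its range is refused whole. The fingers move at their own pace and stop on an object; "newtons" is the grip in N (left out, the last holds). Time passes only in rows, so rows that do not move let the fingers close. It gives the time, the measured TCP pose, the force, the opening and the grip force at its end, in the units of the state.
- readout.sense(): the state, without advancing time (a new reading comes with each control period).
- vision.read_camera(name): name is "scene" or "side" or "wrist"; returns a dict with "color" (384x512x3 uint8, blue, green, red), "vfov" (degrees; the focal length in pixels is half the picture's height over the tangent of half this angle, whatever the lens; pixels are square), "cx", "cy" (the principal point, pixels), "k1" (the pictures are not rectified: a ray, as slopes to the right and down, at radius r is drawn at 1 + k1 r^2 times it, then the intrinsics apply), "rvec" (rotation vector, rad) and "tvec" (3), from world to camera coordinates, as OpenCV has them; the wrist camera has in their place "T_tool_cam" (4x4, takes a point from camera to tool coordinates, whose origin is the TCP and whose axes are the flange's). Camera axes: x right, y down, z forward; pixel columns grow to the right and rows downward; lengths in m; the calibration is good to about 2 mm. A picture is of the moment at which its call begins: read the wrist's pose just before it. There is no depth.
- ticket.job_done(): hands the job in; it is judged then, once.
Trained networks look in the newest picture that a camera, given by its name, has taken for a name from the list of things; names that differ only in an ending like _2 or _b are one class to them, and where a whole thing is asked for, a point or a joint stands for the part that bears it (a point fixed in the world has none). Each returns a list of dicts, best first, with "p" (0 to 1); they miss things now and then, are a little off and sometimes report something else, mostly with a low value. They report only what shows in the picture. A call takes as long as a camera call.
- nets.recognise(thing, camera): "box" ([left, top, width, height] in pixels, round what is visible of it).
- nets.outline_of(thing, camera): "pixels" (384x512 bool, what is visible of it) and "box" ([left, top, width, height] in pixels, round what is visible of it).
- nets.place_of(thing, camera): "point" ([column, row] in pixels: a listed point, or the origin of a listed thing).
The state is a dict: "time": time; "q": joint angles; "dq": joint speeds; "joint_torque": joint torques, N m; "tcp_pos": TCP position; "tool_rot": TCP orientation; "force": force on the tool from outside, world axes, zero at the start; "moment": the same for the moment, N m; "width": finger opening in m; "grasp_force": force on a finger pad.
Only numpy, scipy, OpenCV 4.12 (cv2) and the standard library are available. Lean on these libraries where they do the work, as an engineer would, in place of code of your own. Each camera call takes 0.05 s, during which the arm holds its last target. There are 200 camera calls.

## Working session

There is one attempt and no reset: what is moved stays moved. The work goes in short steps, Python scripts to look and compute and a tool call to move; the robot and the scene stay as the last step left them, time stands still between calls to the robot, and variables do not carry over. Pictures are saved under pics/ and viewed, at most 10 in all, crops included, and the job is handed in when it is done.

Besides the shell and the picture viewer there is one more tool, called after "Call:" as name(argument=value, ...) on one line, values as JSON. play_rows: Moves the arm, as the interface text tells. Its arguments: {"type":"object","properties":{"slide":{"type":"array"},"delta_rot":{"type":"array"},"gripper":{"type":"array"},"newtons":{"type":"number"}},"required":["slide","delta_rot","gripper"]}

```bash
mkdir -p pics
cat > h.py <<'E'
import numpy as np, cv2
from bench import readout, vision, ticket, nets
def cam(name):
    s=readout.sense(); c=vision.read_camera(name)
    if name=="wrist":
        T=np.array(c["T_tool_cam"]); R=cv2.Rodrigues(np.array(s["tool_rot"],float))[0]
        c["R"]=R@T[:3,:3]; c["o"]=R@T[:3,3]+np.array(s["tcp_pos"])
    else:
        R=cv2.Rodrigues(np.array(c["rvec"],float))[0]; c["R"]=R.T; c["o"]=-R.T@np.array(c["tvec"],float).ravel()
    f=192/np.tan(np.radians(c["vfov"])/2)
    c["K"]=np.array([[f,0,c["cx"]],[0,f,c["cy"]],[0,0,1.]]); c["D"]=np.array([c["k1"],0,0,0.])
    return c
def at_z(c,p,z):
    u=cv2.undistortPoints(np.array([[p]],float),c["K"],c["D"])[0,0]
    d=c["R"]@np.array([u[0],u[1],1]); return c["o"]+d*(z-c["o"][2])/d[2]
def proj(c,P):
    r=cv2.Rodrigues(c["R"].T)[0]; return cv2.projectPoints(np.array(P,float).reshape(-1,1,3),r,-c["R"].T@c["o"],c["K"],c["D"])[0][:,0]
E
python3 - <<'E'
from h import *
Z=dict(lever_top=.156,start_top=.142,air_cleaner=0,bracket=.12,pliers=0,spool=0,glue_pot=0)
ims=[]
for n in("scene","side","wrist"):
    c=cam(n); im=c["color"].copy()
    for t,z in Z.items():
        for r in nets.place_of(t,n)[:1]:
            print(n,t,np.round(r["point"],1),round(r["p"],2),np.round(at_z(c,r["point"],z),4)); cv2.drawMarker(im,tuple(int(v) for v in r["point"]),(0,0,255),0,8)
    cv2.imwrite(f"pics/{n}0.png",im)
print(readout.sense())
E
```

```text
scene lever_top [230.5 164.1] 0.96 [ 0.5561 -0.073   0.156 ]
scene start_top [281.  189.8] 0.62 [0.5533 0.0874 0.142 ]
scene air_cleaner [236.2 219.8] 0.92 [ 0.6119 -0.022   0.    ]
scene bracket [262.7 222.2] 0.58 [0.6574 0.0941 0.12  ]
scene pliers [316.5 269.8] 0.73 [0.6369 0.252  0.    ]
scene spool [171.6 169.9] 0.8 [ 0.5534 -0.3166  0.    ]
scene glue_pot [315.6 231.3] 0.95 [0.5244 0.1943 0.    ]
side lever_top [286.8 169.8] 0.75 [ 0.5407 -0.0673  0.156 ]
side start_top [243.  199.1] 0.64 [0.5406 0.0881 0.142 ]
side air_cleaner [256.8 213.5] 0.59 [ 0.6113 -0.0262  0.    ]
side bracket [213.3 182.7] 0.8 [0.6747 0.0703 0.12  ]
side pliers [162.6 262. ] 0.57 [0.6368 0.2737 0.    ]
side spool [335.5 185.4] 0.9 [ 0.5374 -0.302   0.    ]
side glue_pot [224.8 270.1] 0.84 [0.5081 0.1839 0.    ]
{'time': 1.2, 'q': array([-1.14398800e+00,  1.25796327e-01, -3.96019692e-02,  1.40539865e+00,
       -8.99222732e-06,  1.57081688e+00]), 'dq': array([-0.00074544,  0.00102411,  0.00251304, -0.00075638,  0.00106227,
        0.00030929]), 'joint_torque': array([ 2.75214852e-04, -4.35713196e+01,  3.53098297e+01,  1.26804160e-03,
       -4.62286584e-05,  3.85866613e-06]), 'tcp_pos': array([ 0.21732384, -0.47788908,  0.24829555]), 'tool_rot': array([ 3.07033313e+00,  6.65319989e-01, -1.40106041e-05]), 'force': array([-0.27342596, -0.60156881, -0.69202411]), 'moment': array([ 0.02297321, -0.05371302,  0.00315117]), 'grasp_force': 0.0, 'width': 0.08573884479019553}
```

View pics/scene0.png

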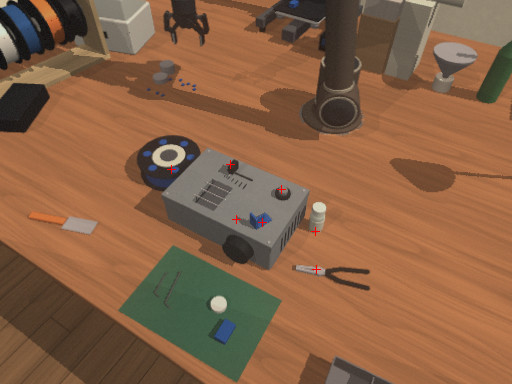

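View pics/side0.png

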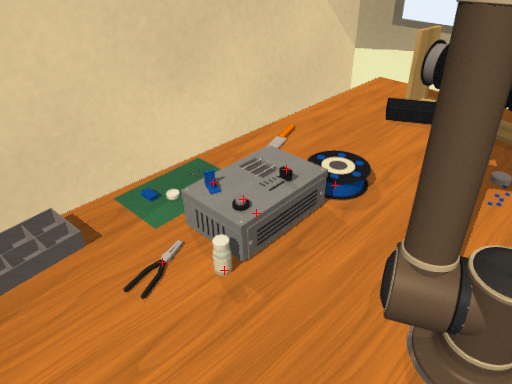

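The scene view shows the lever at about (231,163), the button at (282,190), the bracket at (261,219) and the jar at (317,215). The side view agrees. The louvred front faces the robot, so the cleaner's yaw is close to 0. Next I'll shut the gripper, turn so that tool x points along world +y, and look from above.

Call:
play_rows(slide=[[0,0,-14],[0,0,-14],[0,0,-14],[0,0,-14],[0,0,-14],[0,0,-14],[0,0,-14],[0,0,-14],[40,26,0],[40,26,0],[40,26,0],[40,26,0],[40,26,0],[40,26,0],[40,26,0],[40,26,0],[40,26,0],[40,26,0]], delta_rot=[[0,0,-0.143],[0,0,-0.143],[0,0,-0.143],[0,0,-0.143],[0,0,-0.143],[0,0,-0.143],[0,0,-0.143],[0,0,-0.143],[0,0,0],[0,0,0],[0,0,0],[0,0,0],[0,0,0],[0,0,0],[0,0,0],[0,0,0],[0,0,0],[0,0,0]], gripper=[0,0,0,0,0,0,0,0,0,0,0,0,0,0,0,0,0,0])

```text
time: 3.45
tcp_pos: [0.478, -0.0764, 0.3604]
tool_rot: [2.221, 2.221, 0.0]
force: [0.1, -1.3, -0.1]
width: -0.0003
grasp_force: 0.0
```

```bash
cat > look.py <<'E'
from h import *
import sys
s=readout.sense(); R=cv2.Rodrigues(np.array(s["tool_rot"],float))[0]
print("t",s["time"],"tcp",np.round(s["tcp_pos"],4),"w",s["width"],"F",np.round(s["force"],1),"tx",np.round(R[:,0],3),"tz",np.round(R[:,2],3))
c=cam("wrist"); im=c["color"].copy()
print("cam",np.round(c["o"],3),"vfov",c["vfov"])
for t,z in dict(lever_top=.156,start_top=.142,air_cleaner=0,bracket=.12).items():
    for r in nets.place_of(t,"wrist")[:2]:
        print(t,np.round(r["point"],1),round(r["p"],2),np.round(at_z(c,r["point"],z),4)); cv2.drawMarker(im,tuple(int(v) for v in r["point"]),(0,0,255),0,8)
cv2.imwrite("pics/%s_raw.png"%sys.argv[1],c["color"])
cv2.imwrite("pics/%s.png"%sys.argv[1],cv2.resize(im,(768,576)))
E
python3 look.py w1
```

```text
t 3.45 tcp [ 0.478  -0.0764  0.3604] w -0.00028041195395577873 F [ 0.1 -1.3 -0.1] tx [-0.  1. -0.] tz [ 0. -0. -1.]
cam [ 0.478 -0.006  0.486] vfov 70.23908034237921
lever_top [315.4 172.6] 0.86 [ 0.5471 -0.0723  0.156 ]
start_top [322.5  25.8] 0.62 [0.5495 0.0938 0.142 ]
air_cleaner [330.  122.5] 0.63 [ 0.6006 -0.0155  0.    ]
bracket [403.8  36.9] 0.69 [0.6546 0.0896 0.12  ]
```

View pics/w1.png

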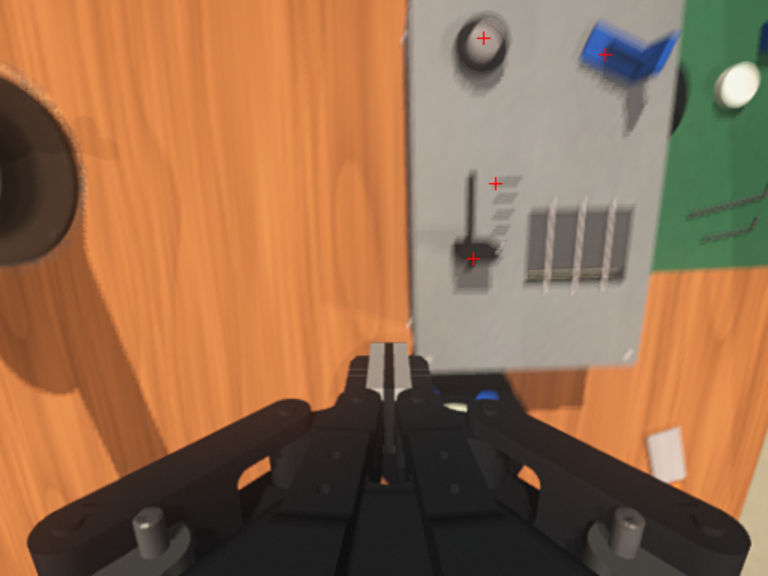

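The wrist view (at 1.5x scale) shows the button at (483,40), the lever block at about (477,250), the inlet at (525-632, 205-285), and the near corners at (413,372) and (635,362). I'll fit the cleaner's pose and overlay both lever hypotheses.

```bash
cat > ov.py <<'E'
from h import *
c=cam("wrist")
P=lambda u,v,z:at_z(c,[u/1.5,v/1.5],z)[:2]
# features: (scaled px, z, local xy)
F=[((413,372),.12,(-.11,-.17)),((635,362),.12,(.11,-.17)),((527,283),.12,(-.008,-.085)),((623,282),.12,(.086,-.085)),((530,208),.12,(-.008,-.015)),((633,206),.12,(.086,-.015)),((484,39),.142,(-.055,.115))]
W=np.array([P(*f[0],f[1]) for f in F]);L=np.array([f[2] for f in F])
a=W-W.mean(0);b=L-L.mean(0)
yaw=np.arctan2((b[:,0]*a[:,1]-b[:,1]*a[:,0]).sum(),(a*b).sum())
r=np.array([[np.cos(yaw),-np.sin(yaw)],[np.sin(yaw),np.cos(yaw)]]);t=W.mean(0)-r@L.mean(0)
print("yaw",yaw,"t",t);print(np.round((W-(L@r.T+t))*1000,1))
for d in(0,.014,.042):print("lever at",d,r@[-.06,-.06+d]+t)
print("start",r@[-.055,.115]+t)
im=cv2.resize(c["color"],None,fx=4,fy=4,interpolation=cv2.INTER_CUBIC)
for d,col in((0,(0,0,255)),(.014,(0,255,0))):
    q=np.array([[-.077,-.068+d],[-.043,-.068+d],[-.043,-.052+d],[-.077,-.052+d]])
    w=np.c_[q@r.T+t,np.full(4,.156)]
    cv2.polylines(im,[np.int32(proj(c,w)*4)],True,col,1)
cv2.imwrite("pics/z1.png",im[380:980,1040:1740])
E
python3 ov.py
```

```text
yaw 0.03130391625327145 t [ 0.60749247 -0.01987793]
[[-2.  -1.1]
 [-1.6  1.9]
 [ 2.9  1.5]
 [-0.5 -0.4]
 [ 1.5 -0.1]
 [ 0.  -0.6]
 [-0.4 -1.3]]
lever at 0 [ 0.5493998  -0.08172647]
lever at 0.014 [ 0.54896161 -0.06773333]
lever at 0.042 [ 0.54808525 -0.03974704]
start [0.54892006 0.09334429]
```

View pics/z1.png

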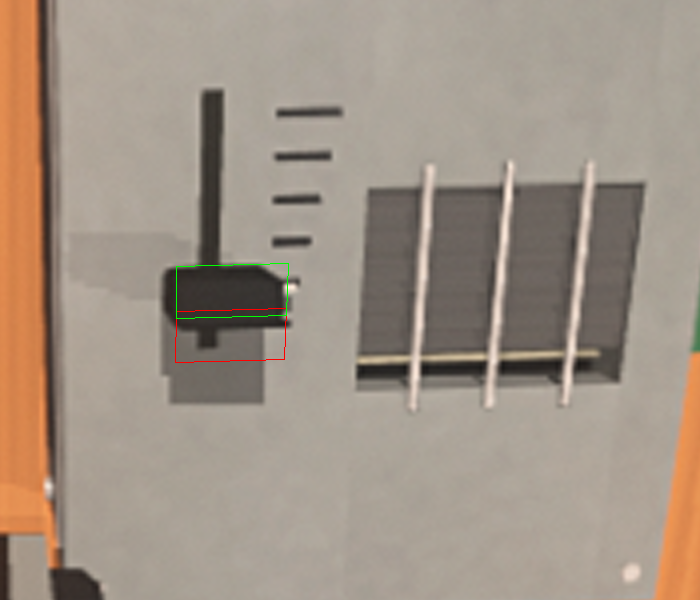

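The overlay settles it: the lever is at the first click (green box), with the lever top at about (0.549, -0.068). I'll descend behind it.

Call:
play_rows(slide=[[-20,35,0],[-19,36,0],[0,0,40],[0,0,40],[0,0,40],[0,0,40],[0,0,30],[0,0,18],[0,0,0],[0,0,0]], delta_rot=[[0,0,0],[0,0,0],[0,0,0],[0,0,0],[0,0,0],[0,0,0],[0,0,0],[0,0,0],[0,0,0],[0,0,0]], gripper=[0,0,0,0,0,0,0,0,0,0])

```text
time: 5.0
tcp_pos: [0.5485, -0.1178, 0.1535]
tool_rot: [2.222, 2.219, 0.001]
force: [-0.6, 1.0, -0.5]
width: 0.0001
grasp_force: 0.0
```

```bash
python3 look.py w2
```

```text
t 5.0 tcp [ 0.5485 -0.1178  0.1535] w 0.00012461776437020796 F [-0.6  1.  -0.5] tx [ 0.001  1.    -0.   ] tz [ 0.001 -0.    -1.   ]
cam [ 0.548 -0.047  0.279] vfov 70.23908034237921
lever_top [258.9 174.8] 0.63 [ 0.5482 -0.0731  0.156 ]
air_cleaner [315.   88.2] 0.7 [ 0.6024 -0.0209  0.    ]
```

View pics/w2.png

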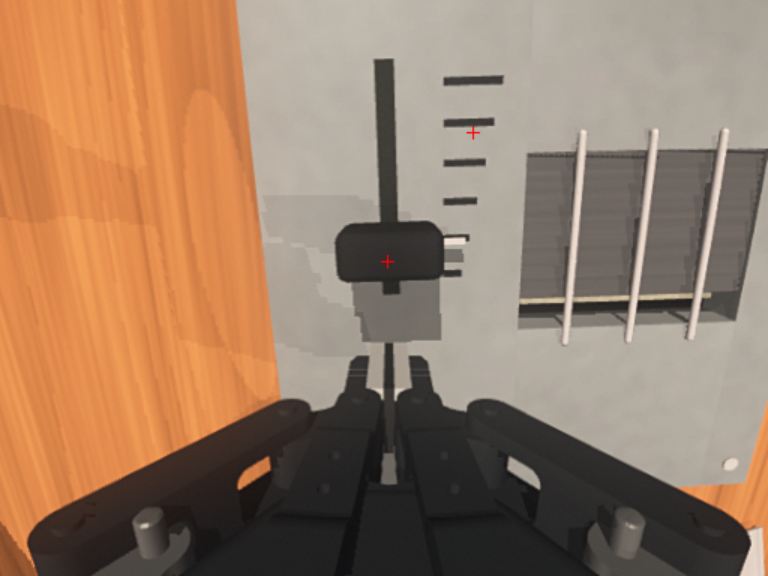

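The tip is behind the lever and the block is clear. The white pointer at (455,241) sits at the second of the six ribs, which confirms the first click. Now a slow push.

Call:
play_rows(slide=[[8,0,0],[8,0,0],[6,0,0],[4,0,0],[2,0,0],[2,0,0],[2,0,0],[2,0,0],[2,0,0],[2,0,0],[2,0,0],[2,0,0],[0,0,0],[0,0,0]], delta_rot=[[0,0,0],[0,0,0],[0,0,0],[0,0,0],[0,0,0],[0,0,0],[0,0,0],[0,0,0],[0,0,0],[0,0,0],[0,0,0],[0,0,0],[0,0,0],[0,0,0]], gripper=[0,0,0,0,0,0,0,0,0,0,0,0,0,0])

```text
time: 7.0
tcp_pos: [0.5483, -0.075, 0.1523]
tool_rot: [2.222, 2.221, -0.0]
force: [-0.3, -4.5, -0.1]
width: 0.0
grasp_force: 1.6
```

```bash
python3 look.py w3
```

```text
t 7.0 tcp [ 0.5483 -0.075   0.1523] w 3.9213585947869196e-05 F [-0.3 -4.5 -0.1] tx [ 0.  1. -0.] tz [-0. -0. -1.]
cam [ 0.548 -0.005  0.278] vfov 70.23908034237921
lever_top [257.7 224.7] 0.79 [ 0.5474 -0.0545  0.156 ]
air_cleaner [316.2 130.3] 0.97 [ 0.6049 -0.0177  0.    ]
```

View pics/w3.png

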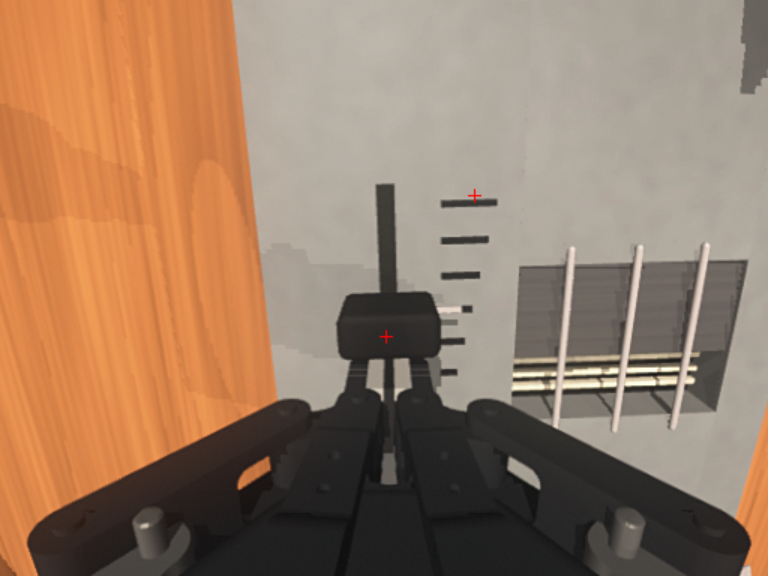

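The pointer at (450,309) is on the third rib, which is the second click, and the finger is in contact. One more hump to go, pushed slowly.

Call:
play_rows(slide=[[2,0,0],[2,0,0],[1,0,0],[1,0,0],[1,0,0],[1,0,0],[1,0,0],[0,0,0],[0,0,0]], delta_rot=[[0,0,0],[0,0,0],[0,0,0],[0,0,0],[0,0,0],[0,0,0],[0,0,0],[0,0,0],[0,0,0]], gripper=[0,0,0,0,0,0,0,0,0])

```text
time: 8.38
tcp_pos: [0.5483, -0.0659, 0.1523]
tool_rot: [2.221, 2.221, 0.0]
force: [0.3, 0.8, 0.3]
width: -0.0001
grasp_force: 0.0
```

```bash
python3 look.py w4
```

```text
t 8.375 tcp [ 0.5483 -0.0659  0.1523] w -6.339974499395052e-05 F [0.3 0.8 0.3] tx [ 0.  1. -0.] tz [ 0. -0. -1.]
cam [0.548 0.004 0.278] vfov 70.23908034237921
lever_top [256.1 222.9] 0.9 [ 0.5467 -0.0444  0.156 ]
air_cleaner [315.3 140.9] 0.95 [ 0.6046 -0.019   0.    ]
```

View pics/w4.png

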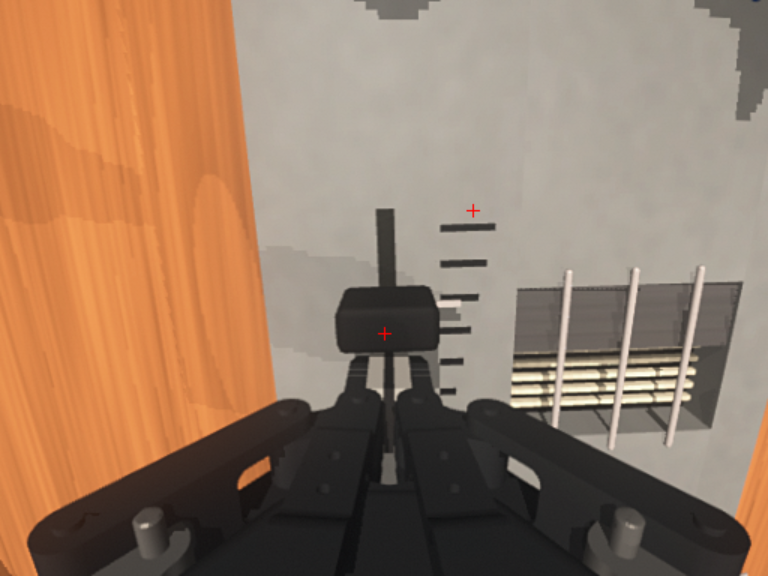

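The pointer at (450,303) is close to the fourth rib at row 297, allowing for parallax, and there is no contact force. I'll back off and compare with the ribs from the w2 pose.

Call:
play_rows(slide=[[-10,0,0],[-20,0,0],[-20,0,0],[0,0,0],[0,0,0]], delta_rot=[[0,0,0],[0,0,0],[0,0,0],[0,0,0],[0,0,0]], gripper=[0,0,0,0,0])

```text
time: 9.25
tcp_pos: [0.5482, -0.1165, 0.1522]
tool_rot: [-2.222, -2.22, -0.0]
force: [0.1, 0.3, -0.2]
width: -0.0001
grasp_force: 0.0
```

```bash
python3 look.py w5
python3 - <<'E'
from h import *
a=cv2.imread("pics/w2_raw.png");b=cv2.imread("pics/w5_raw.png")
cv2.imwrite("pics/cmp.png",np.hstack([cv2.resize(i[20:210,210:350],None,fx=2.8,fy=2.8,interpolation=cv2.INTER_CUBIC) for i in(a,b)]))
E
```

```text
t 9.25 tcp [ 0.5482 -0.1165  0.1522] w -7.044241629880721e-05 F [ 0.1  0.3 -0.2] tx [0.001 1.    0.   ] tz [-0.  0. -1.]
cam [ 0.548 -0.046  0.277] vfov 70.23908034237921
lever_top [254.1 112.6] 0.95 [ 0.5459 -0.0444  0.156 ]
air_cleaner [317.6  87.3] 0.6 [ 0.604  -0.0188  0.    ]
```

View pics/cmp.png

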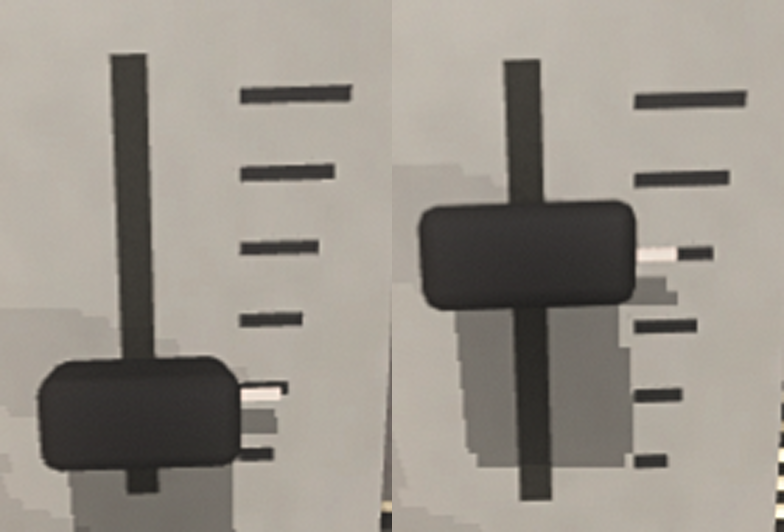

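The pointer is exactly on the fourth rib, so the lever sits in the third click. Next I'll go up, over the lever and hover above the button at (0.549, 0.0935).

Call:
play_rows(slide=[[0,0,-30],[0,0,-30],[0,0,-30],[30,0,0],[45,0,0],[45,0,0],[45,0,0],[30,1,0],[15,0,0],[0,0,30],[0,0,25],[0,0,15],[0,0,4],[0,0,0],[0,0,0]], delta_rot=[[0,0,0],[0,0,0],[0,0,0],[0,0,0],[0,0,0],[0,0,0],[0,0,0],[0,0,0],[0,0,0],[0,0,0],[0,0,0],[0,0,0],[0,0,0],[0,0,0],[0,0,0]], gripper=[0,0,0,0,0,0,0,0,0,0,0,0,0,0,0])

```text
time: 11.38
tcp_pos: [0.5499, 0.0941, 0.1693]
tool_rot: [2.221, 2.221, 0.002]
force: [-1.0, -0.4, -0.1]
width: 0.0003
grasp_force: 0.0
```

```bash
python3 look.py w6
python3 - <<'E'
from h import *
for n in("scene","side"):
    c=cam(n); b=cv2.resize(c["color"],None,fx=3,fy=3,interpolation=cv2.INTER_CUBIC)
    if n=="side": cv2.imwrite("pics/s6.png",b[360:900,450:1150])
E
```

```text
t 11.375 tcp [0.5499 0.0941 0.1693] w 0.00027396478756213115 F [-1.  -0.4 -0.1] tx [0. 1. 0.] tz [ 0.002  0.    -1.   ]
cam [0.549 0.164 0.295] vfov 70.23908034237921
start_top [257.9 241.5] 0.64 [0.549  0.0909 0.142 ]
air_cleaner [303.3 272.2] 0.56 [ 0.6042 -0.0189  0.    ]
bracket [413.3 232.7] 0.9 [0.6581 0.0865 0.12  ]
```

View pics/s6.png

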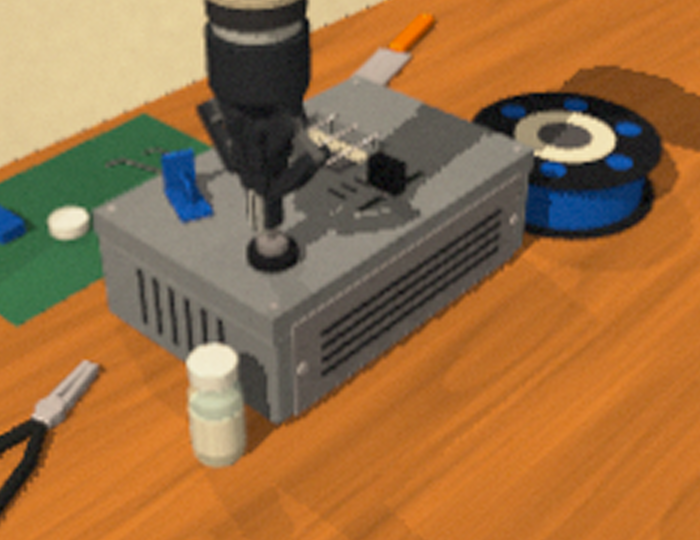

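The fingertip is right over the cap, seen at (272,240) in the crop, and nothing is in the way. I'll press in steps.

Call:
play_rows(slide=[[0,0,5],[0,0,4],[0,0,2],[0,0,2],[0,0,2],[0,0,1],[0,0,1],[0,0,0],[0,0,0]], delta_rot=[[0,0,0],[0,0,0],[0,0,0],[0,0,0],[0,0,0],[0,0,0],[0,0,0],[0,0,0],[0,0,0]], gripper=[0,0,0,0,0,0,0,0,0])

```text
time: 12.85
tcp_pos: [0.5493, 0.0941, 0.1529]
tool_rot: [2.221, 2.221, 0.002]
force: [-4.1, -0.8, 11.5]
width: 0.0002
grasp_force: 6.2
```

Call:
play_rows(slide=[[0,0,1],[0,0,0],[0,0,0]], delta_rot=[[0,0,0],[0,0,0],[0,0,0]], gripper=[0,0,0])

```text
time: 13.22
tcp_pos: [0.5493, 0.0941, 0.1528]
tool_rot: [2.22, 2.221, 0.003]
force: [-7.6, -0.5, 18.5]
width: 0.0001
grasp_force: 8.7
```

The force climbs but the tip no longer moves: the button has bottomed out at the expected 6 mm. Now I'll lift clear.

Call:
play_rows(slide=[[0,0,-4],[0,0,-10],[0,0,-30],[0,0,-40],[0,0,-40],[-30,0,0],[-30,0,0],[0,0,0],[0,0,0]], delta_rot=[[0,0,0],[0,0,0],[0,0,0],[0,0,0],[0,0,0],[0,0,0],[0,0,0],[0,0,0],[0,0,0]], gripper=[0,0,0,0,0,0,0,0,0])

```text
time: 14.35
tcp_pos: [0.5494, 0.0343, 0.2741]
tool_rot: [-2.221, -2.221, 0.0]
force: [0.7, 0.2, 0.0]
width: -0.0001
grasp_force: 0.0
```

```bash
python3 look.py w7
```

```text
t 14.35 tcp [0.5494 0.0343 0.2741] w -7.304148339565228e-05 F [0.7 0.2 0. ] tx [0. 1. 0.] tz [-0.  0. -1.]
cam [0.549 0.105 0.399] vfov 70.23908034237921
start_top [258.1 132.2] 0.87 [0.5482 0.0909 0.142 ]
air_cleaner [293.4 199.9] 0.58 [ 0.6016 -0.018   0.    ]
bracket [366.8 135.8] 0.96 [0.6579 0.0865 0.12  ]
bracket [295.  199.4] 0.49 [0.5875 0.0194 0.12  ]
```

View pics/w7.png

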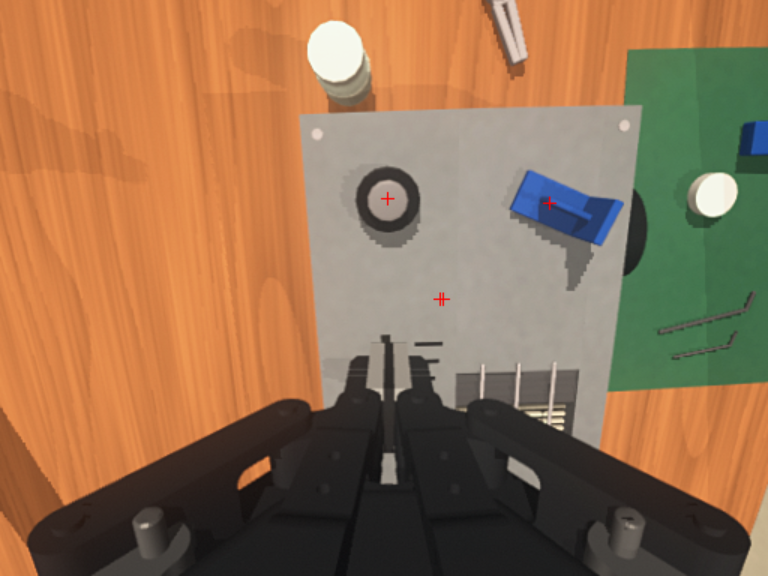

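The button is free at (388,198), the bracket, jar and pliers haven't moved, and nothing is touching. I'll hand in.

```bash
python3 -c "
from bench import ticket; print(ticket.job_done())"
```

```text
the job is handed in; nothing more can be done
None
```

The job is handed in; no verdict was returned. The lever sits in the third click, the start button went down its full 6 mm and was released, and the bracket, jar and pliers look unmoved; the spool was out of the last view but nothing went near it.

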